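# Tip a rubbed strainer core out of its nest and rack it on edge

## Task

The round strainer core in the rubbing nest has been rubbed down flush with the nest's top, so there is no edge to take hold of: press it down over the hollow side of the nest until it tips and its other edge stands up, and lift it out by that raised edge. Then slide it on edge into a free slot of the wooden comb rack, holding it until it is fully down (do not drop it in), and let go. Leave the strainer core that already stands in the rack where it is.

Things in the scene. Friction and masses are not known exactly. Their poses are not given: they have to be found in the camera images.
- strainer_core: Part to move: flat round disc of tan baked sand, 84 mm across, 14 mm thick, 0.13 kg, seven 10 mm holes. Origin at its centre, z along its axis. Lies flush in the nest's pocket with 2 mm play. Tipped, it stays so by itself at 50 to 63 degrees from level, upper edge over the nest's -x half, 20 to 30 mm above the nest's top: grip it there across the 14 mm, fingers pointing down along its slope.
- rubbing_nest: Fixed dark cast block with a ground steel top plate 130 x 128 mm at z = 59 mm; foot ears 6 mm thick reach y = +-86 mm. Origin at table level under the seat's centre, z up; -x faces the robot within 35 degrees. Pocket: round, radius 44 mm, 14 mm deep, 8 mm longer towards +x. Flat seat (z = 45 mm) only for x below +3.5 mm; beyond it a hollow well, floor at z = 6 mm, far wall at x = +52 mm, sloping in below.
- seat_edge (a point): Middle of the straight edge of the seat (at x = +3.5 mm, height 45 mm; runs along y, axes as the nest's), on which the core rocks: pressed on its +x part it sinks into the well and its -x edge rises. At 20 to 30 degrees of tilt it goes over its balance and falls on by itself until it leans in the well; let go sooner, it falls back flat.
- press_point (a point): Where to press: on the core's top face over the well, 32 mm from the seat's centre towards +x, at the height of the nest's top (59 mm). Axes as the nest's. Pushing straight down here by 15 to 20 mm tips the core (under 5 N; much deeper only jams fingers against it).
- comb_rack: Fixed pale wooden rack: two combs 12 mm thick at x = -25 and +25 mm, 200 mm long in y, on cross battens 98 mm long. Origin at table level under its middle, z up. Slots at y = -60, 0, +60 mm, 18 mm wide in y, bottoms at z = 18, tooth tops at z = 48 mm with 5 mm lead-in slopes. A core stands in a slot on the two combs with its axis along y, its rim from 13 to 97 mm above the table.
- slot_right (a point): Centre of a core that is fully down in the slot at the rack's y = -60 mm (55 mm above the table). A free slot. Axes as the rack's.
- slot_middle (a point): The same point for the slot at the rack's y = 0. A free slot.
- slot_left (a point): The same point for the slot at the rack's y = +60 mm, taken by the other core.
- stored_strainer: A second strainer core, same shape and size, standing loose on edge in the rack's slot at y = +60 mm. Origin at its centre, z along its axis. To be left alone.
Things that resemble listed ones, but are neither listed nor needed, are in the scene too. What is shaped like the strainer_core but pink or yellow is not meant.

How it is judged:
By the outcome, as a careful person would: the job done as asked, in the order asked, and still so for the second after the job is handed in, with the robot touching nothing.
It also fails if it takes over 53 s, if anything falls off the work surface, if the arm or the gripper's body presses on something with over 40 N, if the wrist force passes 120 N, or if a joint passes its speed limit or range.

## Robot

A 6-joint arm with a two-finger parallel gripper is mounted at the origin on a cart in front of the work surface, level with it; the furniture and walls round the work are solid. World frame = base frame: x ahead of the robot, y to its left, z up, the work surface at z = 0. Lengths are in m, angles in rad, forces in N, time in s.
With the tool pointing down it reaches from about 0.35 to 0.975 m from the base axis. Payload 4.9 kg.
Tool frame: the origin (TCP) lies at the very end of the fingers, on their centre line; the grasp point (between the pads) lies 19 mm behind it (ctrl.grip_point_offset is the distance from the TCP to the grasp point, in m); z points along the fingers, y is the line along which they close (so a half turn about z gives the same grasp; the last joint's range is limited). The gripper opens to 85 mm and grips with 20 to 120 N. Pads are 22 mm wide; open, the fingers measure 114 mm over their backs; the gripper's body (76 mm by 85 mm) begins 54 mm behind the grasp point. The pads swing forward as they close: fully open they stand 13 mm farther back than shut.
Start: joints at [-1.273, 0.053, 1.613, -0, 1.476, -0.119], TCP at [0.253, -0.571, 0.231] pointing down, gripper open.
Joint ranges: [-3.01, 3.01], [-1.01, 2.22], [0.06, 2.58], [-1.02, 4.17], [0.09, 2.62], [-3.14, 3.14]. Speed limits (rad/s): [2.57, 2.57, 3.14, 3.14, 3.14, 3.14].

## Interface

Orientations are given as a rotation vector (axis times angle).
In Python, from station import ctrl gives the robot as it stands.
- The arm moves only by the tool send_rows, never from a script. Its argument "rows" is a list of rows, each a list of 3 entries, a list of its own where there are three numbers: the finger opening in cm, from 0 to 8.54, then the shift along the tool's x, y, z in cm, then the turn about the tool's z in degrees. A call has 1 to 10 rows; each row shifts and turns the commanded pose from where the row before left it, along the tool's axes as they then stand; what a row does not reach is not made up. A row lasts 1/8 s, in which the tool goes at most 62.5 mm and 10.7 degrees, less where a joint would pass 70% of its speed; a pose out of reach is approached as far as the arm can. A call with a gripper value outside its range is refused whole. The fingers move at their own pace and stop on an object; "newtons" is the grip in N (left out, the last holds). Time passes only in rows, so rows that do not move let the fingers close. It gives the time, the measured TCP pose, the force, the opening and the grip force at its end, in the units of the state.
- ctrl.get_obs(): the state, without advancing time (a new reading comes with each control period).
- ctrl.get_image(name): name is "scene" or "top" or "wrist"; returns a dict with "frame" (400x640x3 uint8, red, green, blue), "range_z" (400x640 float32, m along the optical axis (not along the pixel's ray), 0 where there is no reading), "fx", "fy", "cx", "cy" (pixels), "cam_to_world" (4x4, takes a point from camera to world coordinates). Camera axes: x right, y down, z forward; pixel columns grow to the right and rows downward; lengths in m; the calibration is good to about 2 mm. A picture is of the moment at which its call begins.
- ctrl.finish_job(): hands the job in; it is judged then, once.
The state is a dict: "t": time; "q": joint angles; "dq": joint speeds; "effort": joint torques, N m; "tool_pos": TCP position; "tool_rot": TCP orientation; "contact_force": force on the tool from outside, world axes, zero at the start; "wrist_torque": the same for the moment, N m; "opening": finger opening in m; "grip_force": force on a finger pad.
Only numpy, scipy, OpenCV 4.12 (cv2) and the standard library are available. Lean on these libraries where they do the work, as an engineer would, in place of code of your own. Each camera call takes 0.05 s, during which the arm holds its last target. There are 200 camera calls.

## Working session

There is one attempt and no reset: what is moved stays moved. The work goes in short steps, Python scripts to look and compute and a tool call to move; the robot and the scene stay as the last step left them, time stands still between calls to the robot, and variables do not carry over. Pictures are saved under pics/ and viewed, at most 10 in all, crops included, and the job is handed in when it is done.

Besides the shell and the picture viewer there is one more tool, called after ">>>" in YAML: its name, and indented under it one key for each argument. send_rows: Moves the arm, as the interface text tells. Its arguments: {"type":"object","properties":{"rows":{"type":"array","items":{"type":"array"}},"newtons":{"type":"number"}},"required":["rows"]}

```bash
mkdir -p pics; ls; python3 - <<'E'
from station import ctrl
import cv2,numpy as np
for n in("top","scene"):
    d=ctrl.get_image(n); np.savez(n+".npz",**d); cv2.imwrite(f"pics/{n}0.png",d["frame"][:,:,::-1])
o=ctrl.get_obs();print({k:np.round(v,3) for k,v in o.items()})
E
```

```text
pics
{'t': np.float64(0.1), 'q': array([-1.273,  0.053,  1.614,  0.   ,  1.476, -0.119]), 'dq': array([ 0.001, -0.   , -0.004,  0.002,  0.   , -0.001]), 'effort': array([-0.0000e+00, -3.9491e+01, -3.7136e+01, -0.0000e+00,  4.0000e-03,
       -0.0000e+00]), 'tool_pos': array([ 0.253, -0.571,  0.23 ]), 'tool_rot': array([-3.072, -0.65 ,  0.   ]), 'contact_force': array([-0.025, -0.677, -0.074]), 'wrist_torque': array([ 0.015, -0.023, -0.009]), 'grip_force': np.float64(0.0), 'opening': np.float64(0.085)}
```

View pics/top0.png

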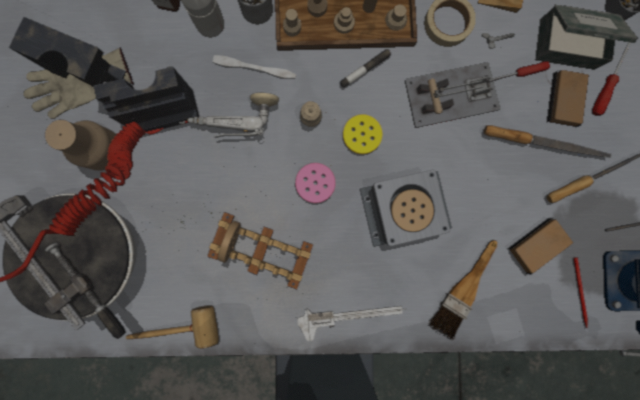

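View pics/scene0.png

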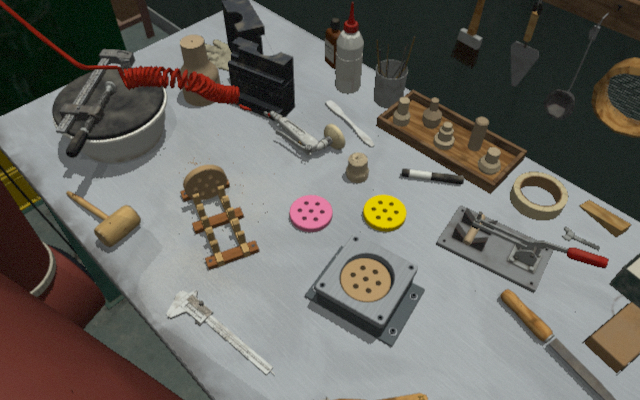

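The top view shows the nest at (411,209) with the tan core in it. The rack is at (262,252), and the stored core stands at its left end (226,236). The pink and yellow discs are decoys.

```bash
cat > h.py <<'E'
import numpy as np,cv2
def cloud(d):
    z=d["range_z"].astype(float);v,u=np.mgrid[:z.shape[0],:z.shape[1]]
    P=np.stack([(u-d["cx"])/d["fx"]*z,(v-d["cy"])/d["fy"]*z,z,np.ones_like(z)],-1)@np.array(d["cam_to_world"]).T
    return P[...,:3]
E
python3 - <<'E'
from h import *
for n in("top","scene"):
    d=np.load(n+".npz");P=cloud(d);f=d["frame"].astype(int);ok=d["range_z"]>0
    if n=="top":
        print(P[209,411],P[236,226],P[252,262],d["cam_to_world"].round(3).tolist(),d["fx"])
        c=P[209,411,:2]
        rack0=P[252,262,:2]
    print(n)
    m=ok&(np.linalg.norm(P[...,:2]-c,axis=-1)<.11)&(abs(P[...,2]-.059)<.006)
    q=P[m]; r=cv2.minAreaRect((q[:,:2]*1000).astype(np.float32));print("plate",r,np.median(q[:,2]),m.sum())
    tan=m&(f[...,0]-f[...,2]>30); q=P[tan]
    print("disc",cv2.minEnclosingCircle((q[:,:2]*1000).astype(np.float32)),q.mean(0),cv2.minAreaRect((q[:,:2]*1000).astype(np.float32)))
    near=ok&(np.linalg.norm(P[...,:2]-rack0,axis=-1)<.16)
    for lo,hi in((.010,.11),(.04,.054),(.056,.11)):
        m=near&(P[...,2]>lo)&(P[...,2]<hi)&(f[...,0]-f[...,2]>20);q=P[m]
        print("rack",lo,cv2.minAreaRect((q[:,:2]*1000).astype(np.float32)),q.mean(0),q.max(0),m.sum())
d=np.load("top.npz");f=d["frame"][:,:,::-1]
a=cv2.resize(f[150:300,200:320],None,fx=3.3,fy=3.3,interpolation=3);b=cv2.resize(f[150:300,350:470],None,fx=3.3,fy=3.3,interpolation=3)
cv2.imwrite("pics/crop1.png",np.hstack([a,b]))
E
```

```text
[ 0.58797727 -0.14586469  0.04539542] [0.5376814  0.21710768 0.09490862] [0.50176302 0.15792576 0.01098584] [[-0.007, -0.998, 0.063, 0.561], [-1.0, 0.005, -0.027, 0.068], [0.026, -0.063, -0.998, 0.92], [0.0, 0.0, 0.0, 1.0]] 434.862454935677
top
plate ((591.5733642578125, -143.21417236328125), (130.08995056152344, 128.9045867919922), 12.547780990600586) 0.05856937713344246 3787
disc ((585.9596557617188, -145.74456787109375), 42.365081787109375) [ 0.58558298 -0.14498144  0.05863852] ((585.6866455078125, -146.07554626464844), (84.06324768066406, 79.81879425048828), 89.74309539794922)
rack 0.01 ((511.8779296875, 160.6317901611328), (206.692138671875, 291.92279052734375), 18.494319915771484) [0.51182678 0.16183541 0.03010732] [0.64476218 0.27527004 0.0998314 ] 2670
rack 0.04 ((448.2539367675781, 184.73660278320312), (160.22872924804688, 184.94325256347656), 69.55142974853516) [0.49278656 0.1696154  0.04590867] [0.56213271 0.27527004 0.05198292] 429
rack 0.056 ((527.984375, 217.99057006835938), (14.667121887207031, 77.55211639404297), 69.55551147460938) [0.5290785  0.21631745 0.08841072] [
[... 242 characters left out ...]
406) [ 0.58474892 -0.14889168  0.06007385] ((586.0239868164062, -147.50880432128906), (82.92578125, 82.57878112792969), 38.343666076660156)
rack 0.01 ((503.8917236328125, 157.87684631347656), (196.75770568847656, 303.01055908203125), 24.39128875732422) [0.50405155 0.16008837 0.0388234 ] [0.64415018 0.27303828 0.10081688] 3299
rack 0.04 ((447.02362060546875, 173.81182861328125), (143.16915893554688, 196.62298583984375), 67.53800201416016) [0.49422033 0.17686815 0.04692782] [0.56334956 0.27303828 0.05396441] 700
rack 0.056 ((526.017333984375, 214.3343048095703), (17.977397918701172, 80.86848449707031), 68.13970947265625) [0.52459944 0.21197629 0.07951131] [0.56280801 0.23672321 0.10081688] 710
```

View pics/crop1.png

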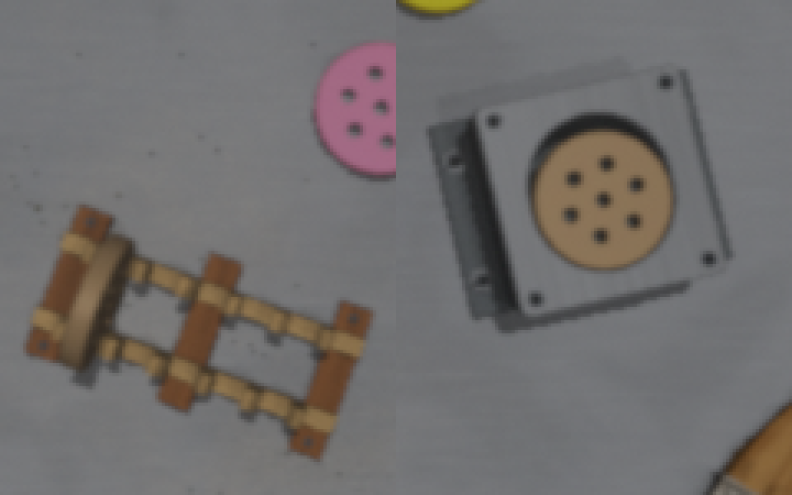

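The crop shows the nest yawed about +12.6°, with the gap crescent at its far (+x) side. The rack is yawed about -20.5°, with the middle and right slots free. I'll close the fingers, align with the nest and go above the press point.

>>> send_rows:
  rows:
    - [0,[0,0,0],5.7]
    - [0,[0,0,0],5.6]
    - [0,[5.5,-4.2,0],0]
    - [0,[5.5,-4.2,0],0]
    - [0,[5.5,-4.2,0],0]
    - [0,[5.5,-4.2,0],0]
    - [0,[5.5,-4.2,0],0]
    - [0,[5.5,-4.2,0],0]
    - [0,[5.5,-4.2,0],0]
    - [0,[5.5,-4.2,0],0]
  newtons: 30

```text
t: 1.35
tool_pos: [0.5756, -0.1869, 0.2309]
tool_rot: [-3.123, -0.344, 0.001]
contact_force: [1.3, -1.5, -0.4]
opening: -0.0001
grip_force: 0.0
```

```bash
cat >> h.py <<'E'
from scipy.spatial.transform import Rotation as Ro
def togo(o,target):
    R=Ro.from_rotvec(o["tool_rot"]);return (R.inv().apply(np.array(target)-o["tool_pos"])*100).round(2)
E
python3 - <<'E'
from station import ctrl
from h import *
d=ctrl.get_image("wrist");o=ctrl.get_obs();cv2.imwrite("pics/w1.png",d["frame"][:,:,::-1]);np.savez("w1.npz",**d)
P=cloud(d);f=d["frame"].astype(int);ok=d["range_z"]>0
c=np.array([.588,-.146])
m=ok&(np.linalg.norm(P[...,:2]-c,axis=-1)<.11)&(abs(P[...,2]-.059)<.006)
q=P[m]; print("plate",cv2.minAreaRect((q[:,:2]*1000).astype(np.float32)),np.median(q[:,2]),m.sum())
q=P[m&(f[...,0]-f[...,2]>30)];print("disc",cv2.minEnclosingCircle((q[:,:2]*1000).astype(np.float32)),np.median(q[:,2]))
print(togo(o,[.617,-.140,.1]),o["tool_pos"])
E
```

```text
plate ((591.6917114257812, -145.31387329101562), (128.85885620117188, 128.09280395507812), 12.483832359313965) 0.05877343094904702 11653
disc ((585.0538330078125, -146.14678955078125), 42.8539924621582) 0.05876631296436319
[ 4.55 -3.08 13.11] [ 0.57915982 -0.18086776  0.23076812]
```

View pics/w1.png

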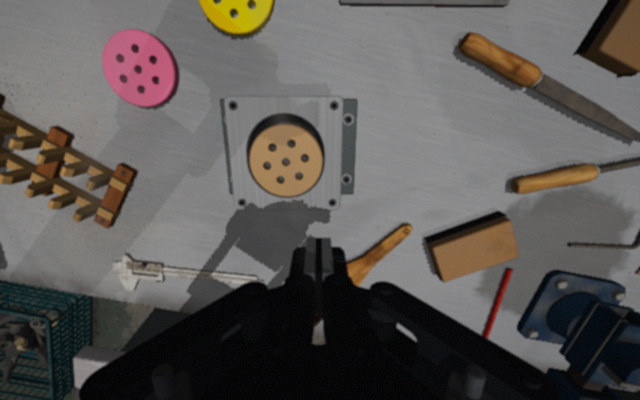

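The wrist view shows the nest at (290,150), with the disc in its pocket at (286,155) and nothing above it. Its position agrees with the top view.

>>> send_rows:
  rows:
    - [0,[2.3,-1.6,4.0],0]
    - [0,[2.3,-1.5,4.0],0]
    - [0,[0,0,4.0],0]
    - [0,[0,0,2.0],0]
    - [0,[0,0,1.5],0]
    - [0,[0,0,0],0]
    - [0,[0,0,0],0]

```text
t: 2.28
tool_pos: [0.6139, -0.1492, 0.0781]
tool_rot: [3.121, 0.343, 0.004]
contact_force: [-0.7, 0.6, -0.1]
opening: 0.0001
grip_force: 0.0
```

```bash
python3 -c "
from station import ctrl
from h import *
o=ctrl.get_obs();print(togo(o,[.617,-.1395,.042]),o['tool_pos'])"
```

```text
[ 0.5  -0.88  3.61] [ 0.61391159 -0.14915038  0.0780948 ]
```

>>> send_rows:
  rows:
    - [0,[0.5,-0.9,0.8],0]
    - [0,[0,0,0.5],0]
    - [0,[0,0,0.5],0]
    - [0,[0,0,0.5],0]
    - [0,[0,0,0.5],0]
    - [0,[0,0,0.5],0]
    - [0,[0,0,0.4],0]
    - [0,[0,0,0],0]
    - [0,[0,0,0],0]

```text
t: 3.4
tool_pos: [0.6173, -0.1388, 0.0405]
tool_rot: [3.122, 0.344, 0.006]
contact_force: [3.4, 0.8, 3.3]
opening: -0.0003
grip_force: 2.7
```

>>> send_rows:
  rows:
    - [0,[0,0,-1],0]
    - [0,[0,0,-2],0]
    - [0,[0,0,-5],0]
    - [0,[0,0,-6],0]
    - [4.5,[-5,0,-2],0]
    - [4.5,[-5,0,0],0]
    - [4.5,[-5,0,0],0]
    - [4.5,[0,0,0],0]

```text
t: 4.4
tool_pos: [0.4665, -0.1714, 0.1994]
tool_rot: [-3.123, -0.34, 0.002]
contact_force: [0.8, -0.1, 0.5]
opening: 0.0447
grip_force: 0.0
```

```bash
python3 - <<'E'
from station import ctrl
from h import *
d=ctrl.get_image("wrist");o=ctrl.get_obs();cv2.imwrite("pics/w2.png",d["frame"][:,:,::-1])
P=cloud(d);f=d["frame"].astype(int);ok=d["range_z"]>0
c=np.array([.5855,-.1462]);a=np.deg2rad(12.5);A=np.array([[np.cos(a),np.sin(a)],[-np.sin(a),np.cos(a)]])
L=P.copy();L[...,:2]=(P[...,:2]-c)@A.T
m=ok&(np.hypot(L[...,0],L[...,1])<.06)&(f[...,0]-f[...,2]>30)
q=L[m]*1000;print(m.sum(),"x,y,z min/max",q.min(0).round(),q.max(0).round())
for z in range(20,100,5):
    s=q[abs(q[:,2]-z)<2.5]
    if len(s)>5:print(z,len(s),s[:,0].min().round(1),np.median(s[:,0]).round(1),s[:,0].max().round(1),s[:,1].min().round(1),s[:,1].max().round(1))
mid=q[abs(q[:,1])<15];hh=mid[mid[:,2]>85-25]
n=np.linalg.svd(q-q.mean(0))[2][2];print("normal",n.round(3),np.degrees(np.arccos(abs(n[2]))))
print(o["tool_pos"])
E
```

```text
4052 x,y,z min/max [-15. -42.  11.] [44. 42. 83.]
20 123 36.2 38.3 40.7 -24.9 30.0
25 189 29.7 34.6 37.7 -29.6 38.6
30 195 27.8 31.5 33.9 -32.9 39.0
35 182 25.1 27.9 31.0 -35.8 40.4
40 267 18.8 24.3 26.6 -38.8 41.8
45 287 16.4 20.8 23.8 -40.9 41.2
50 228 14.5 17.4 20.2 -41.8 40.8
55 314 -0.3 13.9 16.1 -41.0 40.4
60 358 -4.3 10.4 13.5 -39.8 39.1
65 335 -9.9 6.4 9.4 -37.4 36.0
70 473 -13.6 2.4 6.1 -34.2 32.7
75 662 -14.8 -5.8 2.2 -29.2 28.8
80 396 -12.6 -5.5 -0.8 -19.4 19.0
normal [-0.775 -0.005 -0.632] 50.78358744247201
[ 0.46818004 -0.17145669  0.19992677]
```

View pics/w2.png

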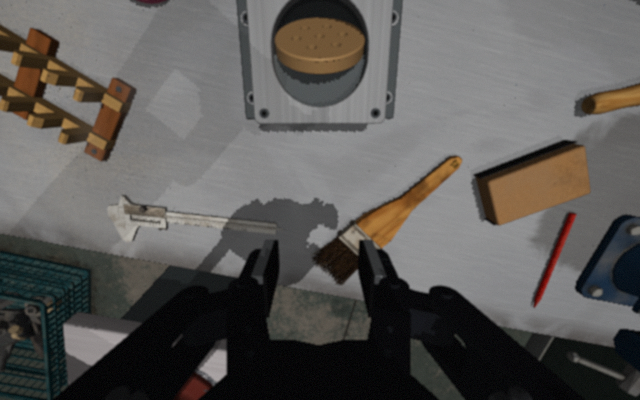

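The picture shows the core tipped at (320,45), measured at about 51° with its upper edge at z≈83 mm. I'll turn the fingers to close along the nest's x.

>>> send_rows:
  rows:
    - [4.8,[0,0,0],-10]
    - [4.8,[0,0,0],-10]
    - [4.8,[0,0,0],-10]
    - [4.8,[0,0,0],-10]
    - [4.8,[0,0,0],-10]
    - [4.8,[0,0,0],-10]
    - [4.8,[0,0,0],-10]
    - [4.8,[0,0,0],-10]
    - [4.8,[0,0,0],-10]
    - [4.8,[0,0,0],0]

```text
t: 5.7
tool_pos: [0.4702, -0.1712, 0.1998]
tool_rot: [1.966, 2.45, 0.0]
contact_force: [0.8, -1.2, -0.2]
opening: 0.0482
grip_force: 0.0
```

```bash
cat >> h.py <<'E'
def nest(x,y,z):
    a=np.deg2rad(12.5);return [.5855+x*np.cos(a)-y*np.sin(a),-.1462+x*np.sin(a)+y*np.cos(a),z]
E
python3 -c "
from station import ctrl
from h import *
o=ctrl.get_obs();print(togo(o,nest(0,0,.105)),o['tool_pos'],Ro.from_rotvec(o['tool_rot']).as_matrix()[:,1])"
```

```text
[-0.06 11.79  9.49] [ 0.47023577 -0.17117429  0.19984943] [9.76274864e-01 2.16534827e-01 2.41628031e-04]
```

>>> send_rows:
  rows:
    - [4.8,[0,5,0],0]
    - [4.8,[0,5,2],0]
    - [4.8,[0,1.8,4],0]
    - [4.8,[0,0,3.5],0]
    - [4.8,[0,0,0],0]
    - [4.8,[0,0,0],0]

```text
t: 6.45
tool_pos: [0.5855, -0.1458, 0.1059]
tool_rot: [1.965, 2.449, 0.001]
contact_force: [0.6, -0.8, -0.2]
opening: 0.0481
grip_force: 0.0
```

```bash
python3 -c "
from station import ctrl
from h import *
o=ctrl.get_obs();print(togo(o,nest(0,0,.06)),togo(o,nest(.01,0,.06)),o['tool_pos'],o['opening'])"
```

```text
[-0.03 -0.02  4.59] [-0.03  0.98  4.59] [ 0.58552151 -0.14584359  0.10585094] 0.04809354084780039
```

>>> send_rows:
  rows:
    - [4.8,[0,0,1.5],0]
    - [4.8,[0,0,1.5],0]
    - [4.8,[0,0,1.0],0]
    - [4.8,[0,0,0.6],0]
    - [4.8,[0,0.5,0],0]
    - [4.8,[0,0.5,0],0]
    - [4.2,[0,0,0],0]
    - [3.8,[0,0,0],0]
    - [3.4,[0,0,0],0]
    - [3.4,[0,0,0],0]
  newtons: 25

```text
t: 7.7
tool_pos: [0.5899, -0.1448, 0.0596]
tool_rot: [-1.958, -2.445, 0.016]
contact_force: [-21.7, -3.5, 15.8]
opening: 0.0342
grip_force: 10.9
```

>>> send_rows:
  rows:
    - [2.8,[0,-0.4,0],0]
    - [2.2,[0,0,0],0]
    - [1.4,[0,0,0],0]
    - [1.2,[0,0,0],0]
    - [1.2,[0,0,0],0]
    - [1.2,[0,0,0],0]
  newtons: 40

```text
t: 8.45
tool_pos: [0.586, -0.1458, 0.0606]
tool_rot: [-1.958, -2.445, 0.016]
contact_force: [-25.0, -3.1, 20.7]
opening: 0.0233
grip_force: 35.9
```

```bash
python3 - <<'E'
from station import ctrl
from h import *
d=ctrl.get_image("scene")
cv2.imwrite("pics/s2.png",cv2.resize(d["frame"][200:360,260:460,::-1],None,fx=3.7,fy=3.7,interpolation=3))
E
```

```text
(no output)
```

View pics/s2.png

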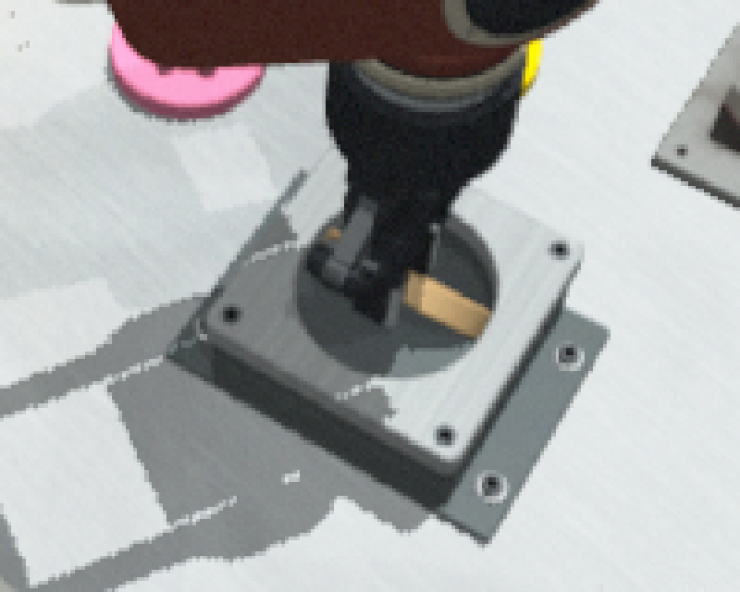

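The scene crop shows the core held, still tilted, between the fingers around (430,295). I'll lift slowly so that it can swing upright between the pads.

>>> send_rows:
  rows:
    - [1.2,[0,-0.3,-0.3],0]
    - [1.2,[0,0,-0.4],0]
    - [1.2,[0,0,-0.4],0]
    - [1.2,[0,0,-0.5],0]
    - [1.2,[0,0,-0.5],0]
    - [1.2,[0,0,-0.5],0]
    - [1.2,[0,0,0],0]

```text
t: 9.38
tool_pos: [0.5893, -0.1446, 0.0852]
tool_rot: [1.963, 2.449, 0.004]
contact_force: [4.7, 1.8, -0.3]
opening: 0.0138
grip_force: 39.0
```

>>> send_rows:
  rows:
    - [1.2,[0,0,-1],0]
    - [1.2,[0,0,-2],0]
    - [1.2,[0,0,-3],0]
    - [1.2,[0,0,-4],0]
    - [1.2,[0,0,-3],0]
    - [1.2,[0,0,0],0]
    - [1.2,[0,0,0],0]
  newtons: 50

```text
t: 10.25
tool_pos: [0.5864, -0.1447, 0.2124]
tool_rot: [-1.963, -2.449, 0.002]
contact_force: [-0.2, 0.9, -2.7]
opening: 0.0125
grip_force: 41.7
```

```bash
python3 - <<'E'
from station import ctrl
from h import *
d=ctrl.get_image("scene");w=ctrl.get_image("wrist");t=ctrl.get_image("top");o=ctrl.get_obs()
for n,x in(("s3",d),("w3",w),("t3",t)):np.savez(n+".npz",**x)
cv2.imwrite("pics/s3.png",np.vstack([d["frame"][60:360,100:500,::-1],w["frame"][100:400,120:520,::-1]]))
R=Ro.from_rotvec(o["tool_rot"]).as_matrix()
for n,x in(("scene",d),("wrist",w)):
    P=cloud(x);f=x["frame"].astype(int)
    L=(P-o["tool_pos"])@R
    m=(x["range_z"]>0)&(abs(L[...,0])<.06)&(abs(L[...,1])<.03)&(L[...,2]<.09)&(L[...,2]>-.03)&(f[...,0]-f[...,2]>25)
    q=L[m]*1000;print(n,len(q),q.min(0).round(1),q.max(0).round(1),np.linalg.svd(q-q.mean(0),full_matrices=False)[2][2].round(3))
    for z in range(0,70,10):
        s=q[abs(q[:,2]-z)<5]
        if len(s)>5:print(z,s.min(0).round(1),s.max(0).round(1))
print(o["tool_pos"],o["opening"])
E
```

```text
scene 1343 [-43.8  -6.9 -28.4] [39.  15.7 66.1] [-0.024 -0.999 -0.04 ]
0 [-39.   -6.5  -5. ] [34.6  7.8  5. ]
10 [-43.2  -6.6   5. ] [37.2  5.9 15. ]
20 [-43.8  -6.6  15. ] [38.8  5.4 25. ]
30 [-42.4  -6.9  25.1] [39.   1.5 35. ]
40 [-40.3  -5.4  35.1] [34.5  2.2 44.9]
50 [-36.   -5.6  45.1] [32.7  1.9 55. ]
60 [-25.5  -5.   55. ] [23.6 -1.6 64.5]
wrist 2999 [-28.9  -5.8 -21.2] [41.8  7.9 26.6] [ 0.001  1.    -0.027]
0 [-28.9  -5.3  -5. ] [36.   7.8  5. ]
10 [34.4 -5.   5. ] [40.1  7.9 14.9]
20 [39.2 -4.7 15.1] [41.8  7.8 24.7]
30 [41.3 -3.1 25. ] [41.7  6.8 26.6]
[ 0.58631072 -0.14455047  0.21173143] 0.012869737490573383
```

View pics/s3.png

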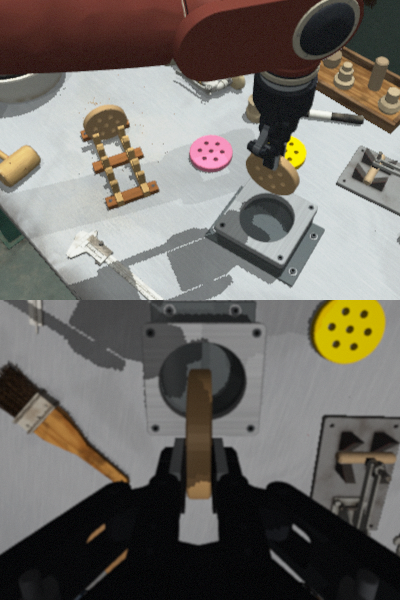

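The core is upright between the pads (within about 2°), with its centre about 23 mm below the TCP. Next I'll go near the rack and turn the tool to the rack's axes.

>>> send_rows:
  rows:
    - [1.2,[5.5,1.2,-1],0]
    - [1.2,[5.5,1.2,-1],0]
    - [1.2,[5.5,1.2,-1],0]
    - [1.2,[5.5,1.2,-1],-10]
    - [1.2,[0,0,0],-10]
    - [1.2,[0,0,0],-10]
    - [1.2,[0,0,0],-10]
    - [1.2,[0,0,0],-10]
    - [1.2,[0,0,0],-7]
    - [1.2,[0,0,0],0]

```text
t: 11.65
tool_pos: [0.5859, 0.0802, 0.2528]
tool_rot: [-0.559, -3.089, 0.001]
contact_force: [0.9, -0.5, -1.4]
opening: 0.0131
grip_force: 41.8
```

```bash
python3 - <<'E'
from station import ctrl
from h import *
w=ctrl.get_image("wrist");s=ctrl.get_image("scene");o=ctrl.get_obs();np.savez("w4.npz",**w);np.savez("s4.npz",**s)
cv2.imwrite("pics/w4.png",w["frame"][:,:,::-1])
R=Ro.from_rotvec(o["tool_rot"]).as_matrix();print(o["tool_pos"],R[:,1],np.degrees(np.arctan2(R[1,1],R[0,1])),o["opening"])
a=np.deg2rad(-20.5);A=np.array([[np.cos(a),np.sin(a)],[-np.sin(a),np.cos(a)]])
for n,x in(("wrist",w),("top",np.load("top.npz")),("scene0",np.load("scene.npz"))):
    P=cloud(x);f=x["frame"].astype(int);L=P.copy();L[...,:2]=(P[...,:2]-[.506,.159])@A.T
    base=(x["range_z"]>0)&(abs(L[...,0])<.06)&(abs(L[...,1])<.115)
    T=L[base&(L[...,2]>.043)&(L[...,2]<.053)]*1000
    for sg in(-1,1):
        q=T[(T[:,0]*sg>12)&(T[:,0]*sg<40)]
        if len(q)<20: continue
        h=np.histogram(q[:,1],bins=np.arange(-108,112,4))
        print(n,sg,"x med",np.median(q[:,0]).round(1),"line",np.polyfit(q[:,1],q[:,0],1).round(3));print([(int(e),int(k)) for e,k in zip(h[1],h[0]) if k])
    q=L[base&(L[...,2]>.06)&(L[...,2]<.1)&(L[...,1]>.03)]*1000
    if len(q)>20: print(n,"stored",q.min(0).round(1),q.max(0).round(1),np.polyfit(q[:,0],q[:,1],1).round(3),np.median(q[:,1]))
E
```

```text
[0.58607209 0.08023342 0.25333632] [ 3.50659312e-01  9.36502858e-01 -6.67056676e-04] 69.47234837389752 0.012923907667398277
wrist -1 x med -24.9 line [-3.0000e-03 -2.5151e+01]
[(-80, 12), (-76, 41), (-72, 42), (-68, 8), (-52, 2), (-48, 33), (-44, 46), (-40, 24), (-20, 19), (-16, 47), (-12, 37), (-8, 2), (8, 1), (12, 48), (16, 39), (20, 24), (40, 25), (44, 46), (48, 32), (52, 77), (56, 9)]
wrist 1 x med 23.8 line [2.00e-03 2.44e+01]
[(-80, 10), (-76, 36), (-72, 33), (-68, 4), (-52, 1), (-48, 28), (-44, 40), (-40, 20), (-20, 20), (-16, 29), (-12, 30), (-8, 6), (8, 1), (12, 34), (16, 34), (20, 17), (40, 19), (44, 35), (48, 25), (52, 66), (56, 7)]
wrist stored [-41.4  54.1  60.1] [41.3 69.1 99.4] [7.0000e-03 5.8886e+01] 57.12136483385
top -1 x med -26.1 line [-4.000e-03 -2.629e+01]
[(-80, 1), (-76, 12), (-72, 12), (-68, 6), (-48, 7), (-44, 13), (-40, 11), (-20, 1), (-16, 13), (-12, 11), (-8, 6), (12, 6), (16, 14), (20, 11), (40, 1), (44, 14), (48, 11), (52, 7), (56, 10), (76, 7), (80, 12)]
top 1 x med 23.9 line [2.0000e-03 2.3686e+01]
[(-80, 1), (-76, 13), (-72, 10), (-68, 7), (-48, 5), 
[... 191 characters left out ...]
 60.3] [40.4 70.3 99.8] [9.0000e-03 6.1301e+01] 60.91817945981484
scene0 -1 x med -24.7 line [-5.0000e-03 -2.4856e+01]
[(-80, 19), (-76, 14), (-72, 2), (-52, 9), (-48, 19), (-44, 13), (-40, 1), (-20, 16), (-16, 15), (-12, 2), (8, 8), (12, 16), (16, 10), (20, 2), (36, 1), (40, 14), (44, 13), (48, 4), (52, 43), (56, 3), (60, 2)]
scene0 1 x med 25.3 line [4.0000e-03 2.5511e+01]
[(-84, 1), (-80, 17), (-76, 12), (-72, 2), (-68, 1), (-52, 8), (-48, 17), (-44, 12), (-40, 1), (-24, 2), (-20, 18), (-16, 11), (-12, 1), (8, 9), (12, 13), (16, 12), (20, 1), (36, 1), (40, 18), (44, 9), (52, 39), (56, 9), (60, 1)]
scene0 stored [-41.2  49.9  60. ] [41.4 68.3 99.8] [-8.000e-03  5.642e+01] 55.07184967502648
```

View pics/w4.png

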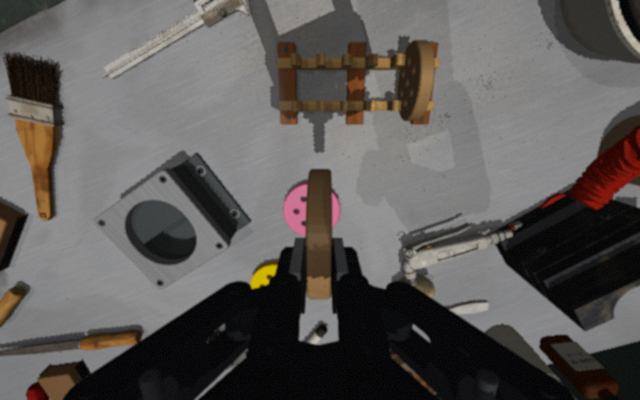

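The wrist view shows the rack at (357,83), with its right slot between the teeth at about x=288–330 free. The measured rack frame agrees with the first estimate to about 1–2 mm. I'll go above slot_right.

```bash
python3 -c "
from station import ctrl
from h import *
o=ctrl.get_obs();print(togo(o,[.485,.1028,.16]))"
```

```text
[10.24 -1.42  9.35]
```

>>> send_rows:
  rows:
    - [1.2,[4,-0.7,0],0]
    - [1.2,[4,-0.7,2],0]
    - [1.2,[2.2,0,4],0]
    - [1.2,[0,0,3],0]
    - [1.2,[0,0,0],0]
    - [1.2,[0,0,0],0]

```text
t: 12.5
tool_pos: [0.4869, 0.1027, 0.1657]
tool_rot: [0.558, 3.09, 0.001]
contact_force: [1.1, -0.0, -0.6]
opening: 0.0128
grip_force: 41.8
```

```bash
python3 - <<'E'
from station import ctrl
from h import *
s=ctrl.get_image("scene");t=ctrl.get_image("top");o=ctrl.get_obs();print(togo(o,[.485,.1028,.13]),o["tool_pos"],o["opening"])
a=np.deg2rad(-20.5);A=np.array([[np.cos(a),np.sin(a)],[-np.sin(a),np.cos(a)]])
for n,x in (("scene",s),("top",t)):
    P=cloud(x);f=x["frame"].astype(int);L=P.copy();L[...,:2]=(P[...,:2]-[.506,.159])@A.T
    m=(x["range_z"]>0)&(abs(L[...,0])<.06)&(abs(L[...,1]+.06)<.025)&(L[...,2]>.07)&(L[...,2]<.185)&(f[...,0]-f[...,2]>25)
    q=L[m]*1000
    if len(q)>20: print(n,len(q),q.min(0).round(1),q.max(0).round(1),np.percentile(q[:,1],[5,50,95]).round(1));
    for z in range(90,180,10):
        k=q[abs(q[:,2]-z)<5]
        if len(k)>5: print(z,k[:,0].min().round(1),k[:,0].max().round(1),k[:,1].min().round(1),k[:,1].max().round(1))
E
```

```text
[ 0.24 -0.08  3.64] [0.48745444 0.10269552 0.1664576 ] 0.01295117615000678
scene 1234 [-37.6 -69.4 100. ] [ 43.8 -51.8 182.1] [-67.2 -65.2 -58.1]
100 -15.7 25.9 -65.8 -62.0
110 -25.2 32.5 -66.7 -57.0
120 -34.9 41.0 -67.5 -57.4
130 -36.9 41.4 -67.9 -58.4
140 -37.6 43.8 -68.0 -57.5
150 -37.5 43.1 -68.1 -51.8
160 -35.3 42.4 -68.8 -51.8
170 -30.4 38.3 -69.4 -53.6
top 59 [ 28.8 -64.3 147.1] [ 42.6 -49.8 172.8] [-63.6 -57.5 -51.2]
160 34.6 41.3 -64.2 -51.0
170 30.8 36.5 -64.3 -50.7
```

>>> send_rows:
  rows:
    - [1.2,[0.3,-0.2,1.0],0]
    - [1.2,[0,0,1.3],0]
    - [1.2,[0,0,1.0],0]
    - [1.2,[0,0,0.8],0]
    - [1.2,[0,0,0.6],0]
    - [1.2,[0,0,0.5],0]
    - [1.2,[0,0,0.5],0]
    - [1.2,[0,0,0],0]
    - [1.2,[0,0,0],0]

```text
t: 13.72
tool_pos: [0.4826, 0.1019, 0.1075]
tool_rot: [0.557, 3.091, 0.0]
contact_force: [-0.2, -0.1, -1.7]
opening: 0.0134
grip_force: 41.8
```

>>> send_rows:
  rows:
    - [1.2,[0,0,0.4],0]
    - [1.2,[0,0,0.4],0]
    - [1.2,[0,0,0.4],0]
    - [1.2,[0,0,0.4],0]
    - [1.2,[0,0,0.4],0]
    - [1.2,[0,0,0.4],0]
    - [1.2,[0,0,0],0]
    - [1.2,[0,0,0],0]

```text
t: 14.72
tool_pos: [0.4824, 0.1021, 0.0831]
tool_rot: [-0.557, -3.092, -0.001]
contact_force: [0.8, 2.9, -3.7]
opening: 0.0129
grip_force: 41.8
```

>>> send_rows:
  rows:
    - [1.2,[0,0,0.2],0]
    - [1.2,[0,0,0.2],0]
    - [1.2,[0,0,0.2],0]
    - [1.2,[0,0,0],0]
    - [1.2,[0,0,0],0]

```text
t: 15.35
tool_pos: [0.484, 0.1023, 0.0813]
tool_rot: [0.556, 3.09, 0.002]
contact_force: [-6.8, 2.6, 17.4]
opening: 0.0127
grip_force: 44.2
```

>>> send_rows:
  rows:
    - [1.2,[0.2,0,0],0]
    - [1.2,[0,0,0],0]
    - [1.2,[0,0,0],0]

```text
t: 15.72
tool_pos: [0.4833, 0.1025, 0.0813]
tool_rot: [0.556, 3.087, 0.001]
contact_force: [-2.3, 1.2, 12.1]
opening: 0.013
grip_force: 43.7
```

```bash
cat > m.py <<'E'
from station import ctrl
from h import *
s=ctrl.get_image("scene");t=ctrl.get_image("top");o=ctrl.get_obs();print(o["tool_pos"],o["contact_force"],o["opening"])
a=np.deg2rad(-20.5);A=np.array([[np.cos(a),np.sin(a)],[-np.sin(a),np.cos(a)]])
for n,x in (("scene",s),("top",t)):
  P=cloud(x);f=x["frame"].astype(int);L=P.copy();L[...,:2]=(P[...,:2]-[.506,.159])@A.T
  for c in(-.06,.06):
    m=(x["range_z"]>0)&(abs(L[...,0])<.06)&(abs(L[...,1]-c)<.025)&(L[...,2]>.054)&(L[...,2]<.125)&(f[...,0]-f[...,2]>25)
    q=L[m]*1000
    if len(q)>20: print(n,c,len(q),q.min(0).round(1),q.max(0).round(1),np.percentile(q[:,2],[95,98]).round(1))
    for z in range(60,100,10):
        k=q[abs(q[:,2]-z)<5]
        if len(k)>5: print(z,k[:,0].min().round(1),k[:,0].max().round(1),k[:,1].min().round(1),k[:,1].max().round(1))
cv2.imwrite("pics/s5.png",cv2.resize(s["frame"][130:300,140:300,::-1],None,fx=3.5,fy=3.5,interpolation=3))
E
python3 m.py
```

```text
[0.48330988 0.10255802 0.08128526] [-2.69418258  0.8750816  13.47902827] 0.01289527300569612
scene -0.06 576 [-40.9 -70.8  54. ] [ 40.1 -53.9  98.8] [93.4 95.7]
60 -40.9 40.1 -70.2 -55.6
70 -39.8 39.5 -70.8 -53.9
80 -36.2 38.1 -70.6 -54.6
90 -31.5 32.5 -69.5 -54.1
scene 0.06 115 [-41.2  50.9  54. ] [-17.9  68.1  86.8] [84.1 85. ]
60 -41.2 -18.7 51.2 58.4
70 -40.4 -21.9 52.7 65.8
80 -37.8 -27.5 50.9 68.1
top -0.06 45 [ 27.  -65.7  66.3] [ 38.7 -51.8  86.4] [84.7 85.7]
70 34.4 38.7 -64.4 -55.8
80 27.0 35.1 -65.7 -51.8
top 0.06 318 [-37.3  55.8  67.3] [38.2 70.1 99.9] [98.  99.1]
70 34.5 38.2 56.5 69.8
80 -37.3 35.6 55.8 69.2
90 -32.3 29.1 55.8 70.1
```

View pics/s5.png

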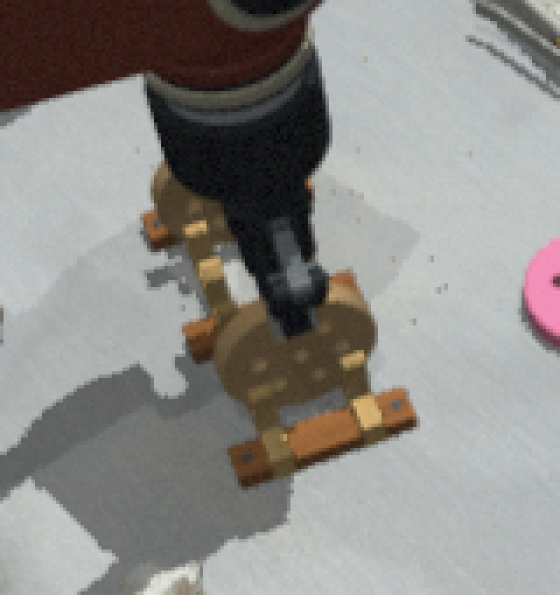

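The core is fully down: its top edge reads 98.8 mm, the stored core read 100–101 mm in the same view, and it is centred on the combs. I'll ease the load, release gently and retreat.

>>> send_rows:
  rows:
    - [1.2,[0,0,-0.3],0]
    - [1.4,[0,0,0],0]
    - [1.6,[0,0,0],0]
    - [2.2,[0,0,0],0]
    - [3.2,[0,0,0],0]
    - [3.6,[0,0,0],0]
    - [3.6,[0,0,0],0]
    - [3.6,[0,0,-1],0]
    - [3.6,[0,0,-2],0]
    - [3.6,[0,0,-4],0]
  newtons: 20

```text
t: 17.08
tool_pos: [0.4793, 0.1025, 0.1499]
tool_rot: [-0.556, -3.088, 0.001]
contact_force: [0.7, -0.1, -0.5]
opening: 0.0359
grip_force: 0.0
```

>>> send_rows:
  rows:
    - [3.6,[0,0,-5],0]
    - [3.6,[-5,0,-3],0]
    - [3.6,[-5,0,0],0]
    - [3.6,[-5,0,0],0]
    - [3.6,[-2,0,0],0]
    - [3.6,[0,0,0],0]
    - [3.6,[0,0,0],0]

```text
t: 17.95
tool_pos: [0.6394, 0.0436, 0.2306]
tool_rot: [-0.556, -3.092, -0.0]
contact_force: [-0.0, 0.3, 0.7]
opening: 0.0359
grip_force: 0.0
```

```bash
sed -i 's/s5/s6/' m.py; python3 m.py
```

```text
[0.63918503 0.04379406 0.23072356] [ 0.03642257 -0.00894699  0.3026084 ] 0.03606799300530012
scene -0.06 824 [-41.2 -69.5  54. ] [ 39.8 -52.5 100.7] [98.1 99.3]
60 -41.2 39.8 -69.0 -57.5
70 -40.8 38.9 -69.4 -54.1
80 -37.2 37.0 -69.1 -54.1
90 -31.1 32.5 -69.5 -52.5
scene 0.06 688 [-41.1  50.3  54. ] [ 40.3  67.2 101. ] [98.1 99.1]
60 -41.1 40.3 50.3 66.3
70 -40.0 38.3 50.9 63.6
80 -37.8 37.5 50.8 67.2
90 -31.6 32.8 51.3 66.1
top -0.06 53 [ 20.1 -64.8  74.6] [ 35.6 -51.4  91.1] [89.7 90.4]
80 25.4 35.6 -64.6 -51.8
90 20.1 30.0 -64.8 -51.4
top 0.06 338 [-39.   55.5  66.2] [ 38.8  70.2 100.1] [98.1 98.9]
70 -39.0 38.8 55.9 70.0
80 -37.9 36.2 55.8 70.2
90 -32.3 28.8 55.5 69.8
```

View pics/s6.png

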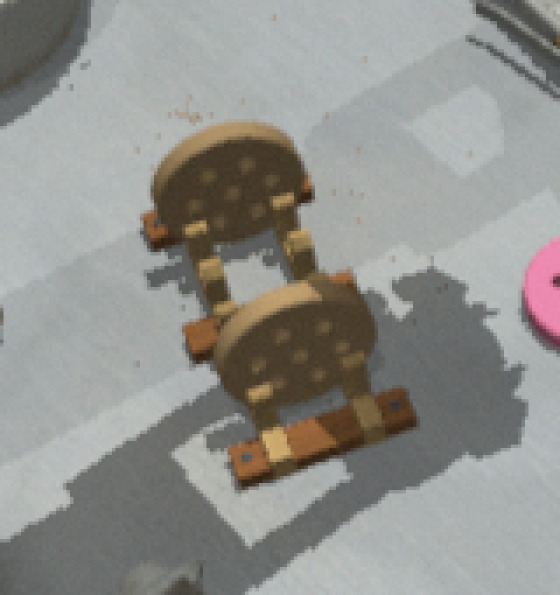

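Both cores stand fully down in the rack. The moved one is in the right slot at (300,340) and the stored one is undisturbed at (230,185). The arm is clear.

```bash
python3 -c "
from station import ctrl
print(ctrl.finish_job())"
```

```text
the job is handed in; nothing more can be done
None
```

The strainer core was tipped out of the nest, lifted by its raised edge and slid fully down into the rack's right slot before I let go; the stored core is undisturbed, and the job was handed in at about 18 s.

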